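# Bring the marble dish round to the jar

## Task

Lift the small steel dish by its bow handle with the loose marble lying in it, and turn it about a quarter turn so that its pouring lip points straight sideways, parallel to the desk's front edge, towards the side on which the open cream jar stands. Finish holding the dish level and still in the gripper, the tip of the lip a few centimetres above the middle of the jar's open mouth and touching nothing, ready to be tipped. Keep the dish level and the marble at its centre all the way, and leave the jar, its cork, the tumbler and the tin where they stand.

Things in the scene. Friction and masses are not known exactly. Their poses are not given: they have to be found in the camera images.
- dish: Loose round steel dish, 122 mm wide, rim 21 mm high, 0.2 to 0.33 kg, flat foot 90 mm wide. Inside is a shallow cone rising 12 degrees to a rim without raised edge: the marble rolls if the dish is tilted or jerked. Origin: centre of the underside, 0 on the desk. x points along the pouring lip, y along the bow handle, z up. Starts with the lip pointing away from the robot within 26 degrees.
- dish_grip (a point): Centre of the dark wooden grip at the top of the dish's steel bow handle, 72 mm above the dish's underside and straight above its centre. A bar 60 mm long (along the dish's y), 16 mm thick (along its x), 20 mm high; pinch it across its 16 mm thickness from above. Axes as the dish's.
- dish_lip (a point): Tip of the pouring lip, a 26 mm wide steel spout: 78 mm from the dish's centre along its x axis and 25 mm above its underside. Axes as the dish's.
- dish_mid (a point): Point on the dish's axis, 19 mm above its underside, where the marble's centre lies when the marble is centred. Axes as the dish's.
- marble_center (a point): Centre of the loose amber glass marble, 22 mm in diameter, 14 g. It starts resting at the centre of the dish, and its top is then 30 mm above the dish's underside.
- jar_mouth (a point): Centre of the open mouth of the round cream ceramic jar, level with its rim, 84 mm above the desk. The jar is 86 mm in diameter at its belly, the mouth 58 mm wide inside, 0.4 kg, loose on the desk, its stopper taken out. It stands left or right of the desk's middle line (varies), 20 to 29 cm off it.
- jar: The jar itself; origin at the centre of its underside, x away from the robot, y to the robot's left.
- desk_mid (a point): Fixed point on the desk top (z = 0) on the desk's middle line; x away from the robot, y to the robot's left, parallel to the desk's front edge.
- cork: Cork stopper of the jar, 60 mm wide and 28 mm high, standing on the desk just beyond the jar. Origin: centre of its underside. Leave alone.
- tumbler: Green glass tumbler, 74 mm wide, 100 mm high, standing on the side opposite the jar. Origin: centre of its underside. Leave alone.
- tin: Flat round steel thumbtack tin with screw-top lid, 68 mm wide, 32 mm high, beyond the dish. Origin: centre of its underside. Leave alone.
Things that resemble listed ones, but are neither listed nor needed, are in the scene too. Of the things that look like the dish, take the one that is farthest to the robot's left at the start.

How it is judged (in metres and radians):
On the way:
1. the dish is lifted clear of the desk with the marble centred (height (world z) of dish above 0.03 m and distance between marble_center and dish_mid below 0.015 m), for 0.2 s.
At the end, for the whole second after the job is handed in: Dish still held, at rest, within 8 deg of level, off jar and tumbler; lip tip within 24 mm of the mouth's centre seen from above and 15 to 80 mm over its rim, pointing to the jar's side within 15 deg of parallel to the desk front; marble within 12 mm of centre; jar upright (horizontal distance between dish_lip and jar_mouth below 0.024 m and z of dish_lip in the frame of jar_mouth between 0.015 and 0.08 m and angle between the x axis of dish and the y axis of desk_mid, either way round below 0.26 rad and ((world y of jar_mouth above 0 m and y of dish in the frame of jar below -0.04 m) or (world y of jar_mouth below 0 m and y of dish in the frame of jar above 0.04 m)) and angle between dish's own z axis and vertical below 0.14 rad and distance between marble_center and dish_mid below 0.012 m and linear speed of dish below 0.03 m/s and angular speed of dish below 0.2 rad/s and contact force between the fingers and dish above 1 N and contact force between dish and jar below 0.1 N and contact force between dish and tumbler below 0.1 N and angle between jar's own z axis and vertical below 0.1 rad); the arm keeps its last pose, push and grip.
It fails at once if the marble wanders more than 25 mm from the dish's centre (distance between marble_center and dish_mid above 0.025 m).
It fails at once if the dish is tilted by more than 14 degrees (angle between dish's own z axis and vertical above 0.25 rad).
It fails at once if the jar, cork, tumbler or tin is shifted or knocked over (distance of any of jar, cork, tumbler, tin from where it was at the start of the episode above 0.02 m).
It also fails if it takes over 51 s, if anything falls off the work surface, if the arm or the gripper's body presses on something with over 40 N, if the wrist force passes 120 N, or if a joint passes its speed limit or range.

## Robot

A 6-joint arm with a two-finger parallel gripper is mounted at the origin on the work surface. World frame = base frame: x ahead of the robot, y to its left, z up, the work surface at z = 0. Lengths are in mm, angles in rad, forces in N, time in s.
With the tool pointing down it reaches from about 350 to 875 mm from the base axis. Payload 4.2 kg.
Tool frame: the origin (TCP) lies at the very end of the fingers, on their centre line; the grasp point (between the pads) lies 19 mm behind it; z points along the fingers, y is the direction in which the jaws open and shut (so a half turn about z gives the same grasp; the last joint's range is limited). The gripper opens to 85 mm and grips with 20 to 120 N. Pads are 22 mm wide; open, the fingers measure 114 mm over their backs; the gripper's body (76 mm by 85 mm) begins 54 mm behind the grasp point. The pads swing forward as they close: fully open they stand 13 mm farther back than shut.
Start: joints at [1.44, 0.385, 0.008, 0, -1.194, -0.259], TCP at [237.469, 578.107, 231.312] pointing down, gripper open.
Joint ranges: [-3.14, 3.14], [-1.21, 2.06], [-1.07, 1.41], [-3.16, 2.05], [-2.99, -0.16], [-3.1, 3.1]. Speed limits (rad/s): [2.79, 2.79, 3.14, 3.14, 3.14, 3.14].

## Interface

Orientations are given as a unit quaternion [x, y, z, w].
In Python, from bench import arm, optics, job gives the robot as it stands.
- The arm moves only by the tool send_rows, never from a script. Its argument "steps" is a list that holds one entry, the list of rows, each a list of 5 numbers: the shift along the tool's x, y, z in cm, then the turn about the tool's z in rad, then the opening, from 0 (shut) to 1 (fully open). A call has 1 to 10 rows; each row shifts and turns the pose as measured when the row begins, along the tool's axes as they then stand; what a row does not reach is not made up. A row lasts 1/12 s, in which the tool goes at most 41.7 mm and 7.16 degrees, less where a joint would pass 70% of its speed; a pose out of reach is approached as far as the arm can. A call with a gripper value outside its range is refused whole. The fingers move at their own pace and stop on an object; the grip force is fixed at half the most. Time passes only in rows, so rows that do not move let the fingers close. It gives the time, the measured TCP pose, the force and the opening at its end, in the units of the state.
- arm.read_state(): the state, without advancing time (a new reading comes with each control period).
- optics.get_image(name): name is "scene" or "side" or "wrist"; returns (picture, depth): 420x560x3 uint8, blue, green, red; 420x560 float32, mm along the optical axis (not along the pixel's ray), 0 where there is no reading.
- optics.get_calibration(name): a dict with "K" (3x3 intrinsics, pixels), "rvec" (rotation vector, rad) and "tvec" (3), from world to camera coordinates, as OpenCV has them; the wrist camera has in their place "hand_eye" (4x4, takes a point from camera to tool coordinates, whose origin is the TCP and whose axes are the flange's). Camera axes: x right, y down, z forward; pixel columns grow to the right and rows downward; lengths in mm; the calibration is good to about 2 mm. A picture is of the moment at which its call begins: read the wrist's pose just before it. get_calibration takes no time and is no camera call.
- job.job_done(): hands the job in, once; it reports no verdict.
The state is a dict: "clock": time; "joints": joint angles; "joint_vel": joint speeds; "joint_efforts": joint torques, N m; "position": TCP position; "ee_rot": TCP orientation; "contact_force": force on the tool from outside, world axes, zero at the start; "wrist_torque": the same for the moment, N m; "gripper_width": finger opening in mm.
Only numpy, scipy, OpenCV 4.12 (cv2) and the standard library are available. Lean on these libraries where they do the work, as an engineer would, in place of code of your own. Each camera call takes 0.05 s, during which the arm holds its last target. There are 200 camera calls.

## Working session

There is one attempt and no reset: what is moved stays moved. The work goes in short steps, Python scripts to look and compute and a tool call to move; the robot and the scene stay as the last step left them, time stands still between calls to the robot, and variables do not carry over. Pictures are saved under pics/ and viewed, about 8 in all and at most 12, crops included, and the job is handed in when it is done.

Besides the shell and the picture viewer there is one more tool, called as name(argument=value, ...), one argument or row to a line, values as JSON. send_rows: Moves the arm, as the interface text tells. Its arguments: {"type":"object","properties":{"steps":{"type":"array","items":{"type":"array","items":{"type":"array","items":{"type":"number"}}}}},"required":["steps"]}

```bash
mkdir -p pics; cat > h.py <<'E'
import numpy as np, cv2
from bench import arm, optics, job
from scipy.spatial.transform import Rotation as R
def cam(name, st=None):
    c=optics.get_calibration(name); K=np.array(c["K"],float)
    if name=="wrist":
        T=np.eye(4); T[:3,:3]=R.from_quat(st["ee_rot"]).as_matrix(); T[:3,3]=st["position"]
        return K, T@np.array(c["hand_eye"],float)
    M=np.eye(4); M[:3,:3]=cv2.Rodrigues(np.array(c["rvec"],float))[0]; M[:3,3]=np.ravel(c["tvec"])
    return K, np.linalg.inv(M)
def ray(K,T,uv,z):
    d=T[:3,:3]@np.linalg.inv(K)@np.array([uv[0],uv[1],1.]); return T[:3,3]+d*(z-T[2,3])/d[2]
def cloud(K,T,dep):
    v,u=np.indices(dep.shape); P=np.stack([(u-K[0,2])/K[0,0]*dep,(v-K[1,2])/K[1,1]*dep,dep],-1)
    return P@T[:3,:3].T+T[:3,3]
E
python3 - <<'E'
from h import *
st=arm.read_state(); print(st)
ims=[]
for n in ("scene","side","wrist"):
    im,d=optics.get_image(n); np.savez(f"{n}0.npz",im=im,d=d); 
    K,T=cam(n,st); print(n,K.tolist(),T.round(2).tolist())
    cv2.imwrite(f"pics/{n}0.png",im)
E
```

```text
{'clock': 0.0, 'joints': array([ 1.43962826e+00,  3.85566665e-01,  6.63178575e-03, -5.34248494e-04,
       -1.19396734e+00, -2.58583400e-01]), 'joint_vel': array([-8.43786347e-04,  1.42018647e-03, -3.77365630e-05,  3.01330277e-05,
        3.52567770e-04,  1.42590933e-03]), 'joint_efforts': array([ 1.73116982e-04, -3.92287517e+01,  1.88400292e+01,  4.18625146e+00,
       -4.70544372e-03, -2.84542480e-06]), 'position': array([237.23584014, 577.60177482, 230.21256475]), 'ee_rot': array([ 9.81052077e-01, -1.93741199e-01, -1.80739035e-04,  1.06661766e-03]), 'contact_force': array([-0.1451838 , -0.38046385, -0.0518374 ]), 'wrist_torque': array([ 0.08971784,  0.02401029, -0.0235241 ]), 'gripper_width': 85.05011632013918}
scene [[539.5788568745593, 0.0, 277.26708236657083], [0.0, 539.5788568745593, 218.78678679186172], [0.0, 0.0, 1.0]] [[-0.74, 0.47, -0.48, 1109.16], [0.67, 0.5, -0.54, 516.8], [-0.01, -0.73, -0.69, 796.98], [0.0, 0.0, 0.0, 1.0]]
side [[442.90009817236535, 0.0, 281.71272702297625], [0.0, 442.90009817236535, 206.19281497098723], [0.0, 0.0, 1.0]] [[0.91, -0.23, 0.36, 259.29], [-0.42, -0.5, 0.75, -777.52], [0.01, -0.83, -0.55, 601.55], [0.0, 0.0, 0.0, 1.0]]
wrist [[314.30772501972, 0.0, 281.10878728715596], [0.0, 314.30772501972, 208.654350370462], [0.0, 0.0, 1.0]] [[-0.38, -0.88, -0.29, 311.4], [-0.92, 0.36, 0.12, 546.63], [0.0, 0.31, -0.95, 372.74], [0.0, 0.0, 0.0, 1.0]]
```

View pics/scene0.png

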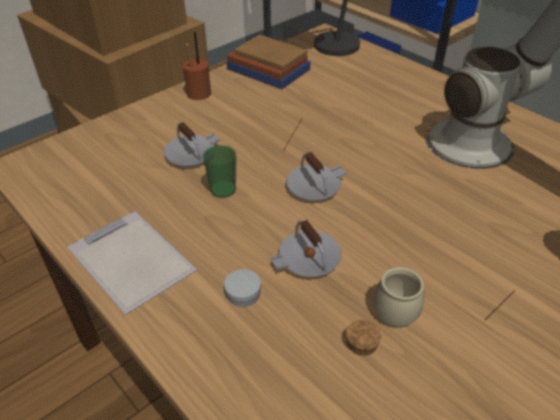

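View pics/side0.png

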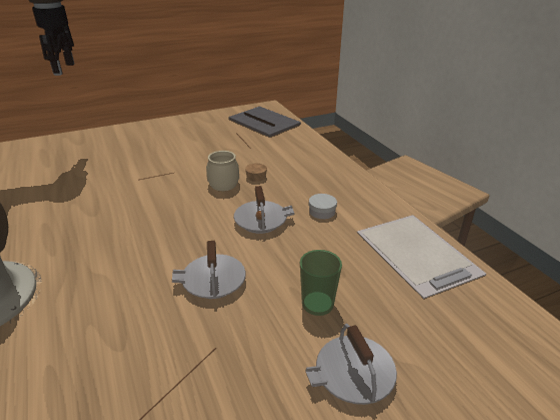

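The scene view shows three dish lookalikes at (310,250), (313,182) and (188,150). In the side view they are at (260,217), (213,275) and (355,368). The one at scene (310,250) is nearest the jar (400,297) on the robot's left and has the marble in it at (310,252). I'll measure it and confirm with a crop.

```bash
python3 - <<'E'
from h import *
rois={"scene":{"dish":(270,215,348,280),"d2":(280,145,350,205),"d3":(160,118,220,168),"jar":(370,262,428,328),"tin":(220,265,266,308),"cork":(342,316,386,356),"tumbler":(200,142,240,198)},
"side":{"dish":(228,182,300,238),"jar":(203,148,242,193)}}
for n in rois:
    f=np.load(f"{n}0.npz"); im,d=f["im"],f["d"]; K,T=cam(n); W=cloud(K,T,d)
    hsv=cv2.cvtColor(im,cv2.COLOR_BGR2HSV)
    for k,(a,b,c,e) in rois[n].items():
        P=W[b:e,a:c].reshape(-1,3); ok=d[b:e,a:c].ravel()>0
        H=hsv[b:e,a:c].reshape(-1,3)
        if k[0]=="d":
            g=ok&(P[:,2]>58)&(P[:,2]<90)&(H[:,2]<110)&(H[:,1]>90)
            q=P[g]; 
            top=q[q[:,2]>q[:,2].max()-6]
            r=cv2.minAreaRect(top[:,:2].astype(np.float32))
            ev=np.linalg.svd(top[:,:2]-top[:,:2].mean(0),full_matrices=False)[2][0]
            print(n,k,"grip n",len(q),q.mean(0).round(1),"top",top.mean(0).round(1),"rect",r,"axis deg",np.degrees(np.arctan2(ev[1],ev[0])).round(1))
            g=ok&(P[:,2]>14)&(P[:,2]<30)&(H[:,1]<70)
            q=P[g][:,:2].astype(np.float32); c0,rad=cv2.minEnclosingCircle(q); h=cv2.convexHull(q)[:,0]
            # circle fit on robust hull
            m=np.median(q,0); dd=np.linalg.norm(q-m,axis=1); tip=q[dd>np.percentile(dd,98)].mean(0)
            print("   rim median",m.round(1),"encl",c0,rad,"tip",tip.round(1))
        else:
            z=P[ok][:,2]; zt=np.percentile(z,98); q=P[ok&(P[:,2]>20)]
            t=q[q[:,2]>q[:,2].max()-8]
            print(n,k,"ztop",zt.round(1),"top circle",cv2.minEnclosingCircle(t[:,:2].astype(np.float32)),len(t))
im=np.load("scene0.npz")["im"][200:340,250:440]; cv2.imwrite("pics/crop1.png",cv2.resize(im,None,fx=4,fy=4,interpolation=cv2.INTER_CUBIC))
E
```

```text
scene dish grip n 207 [581.7  14.   79.7] top [580.2  14.1  81.6] rect ((579.8902587890625, 13.5208740234375), (57.71753692626953, 13.311790466308594), 73.05919647216797) axis deg 72.8
   rim median [589.8  13.4] encl (585.912841796875, 10.299139022827148) 70.7405776977539 tip [520.1   7.4]
scene d2 grip n 171 [ 420.9 -137.6   78.8] top [ 418.8 -136.8   81.8] rect ((418.6227722167969, -137.18988037109375), (58.7565803527832, 13.976957321166992), 71.13517761230469) axis deg -106.8
   rim median [ 415.7 -132.1] encl (409.0484313964844, -133.88685607910156) 71.1221923828125 tip [ 344.  -120.1]
scene d3 grip n 184 [ 560.8 -388.3   78. ] top [ 568.  -348.4   86.1] rect ((562.2660522460938, -347.5926818847656), (206.06910705566406, 47.9147834777832), 72.51770782470703) axis deg 78.5
   rim median [ 560.1 -436.3] encl (543.95361328125, -430.27886962890625) 71.35270690917969 tip [ 479.5 -421. ]
scene jar ztop 84.1 top circle ((554.8286743164062, 211.69253540039062), 36.621131896972656) 377
scene tin ztop 34.4 top circle ((731.3311157226562, -7.7946367263793945), 34.872039794921875) 839
scene cork ztop 30.1 top circle ((637.3038330078125, 217.3883819580078), 42.45906066894531) 741
scene tumbler ztop 100.0 top circle ((574.0750732421875, -271.96630859375), 38.31910705566406) 215
side dish grip n 124 [572.7   5.3  77. ] top [573.9   7.3  78.5] rect ((574.7145385742188, 9.405364990234375), (58.55097961425781, 15.43502140045166), 74.77072143554688) axis deg -105.6
   rim median [575.1   3.8] encl (573.7786865234375, 63.83708190917969) 115.33211517333984 tip [563.6 170.8]
side jar ztop 80.6 top circle ((551.7630615234375, 209.29653930664062), 36.83555221557617) 174
```

View pics/crop1.png

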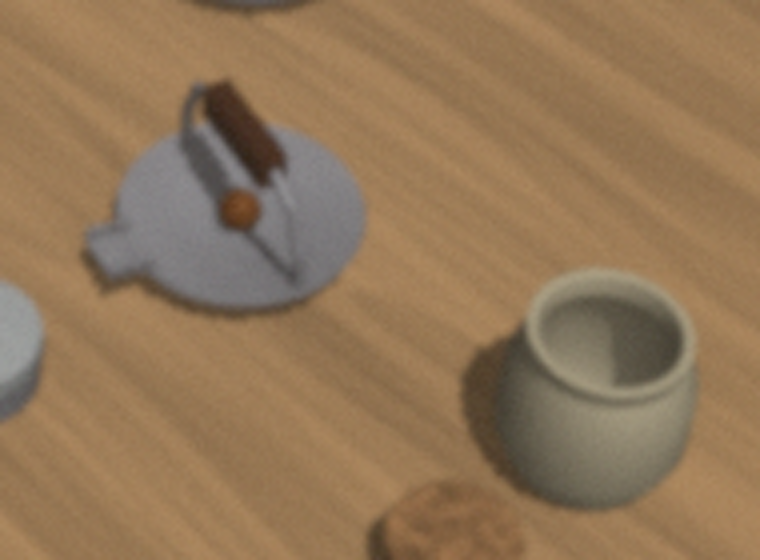

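Confirmed: the leftmost dish is centred near (577,11), against y ≈ -137 and -436 for the others. It holds the marble and its lip points about -17° from +x. The jar mouth is near (553,210), on the left. Next I move over the dish.

send_rows(
  steps=[
    [[2.65,2.0,0,0,1],[2.65,2.0,0,0,1],[2.65,2.0,0,0,1],[2.65,2.0,0,0,1],[2.65,2.0,0,0,1],[2.65,2.0,0,0,1],[2.65,2.0,0,0,1],[2.65,2.0,0,0,1],[2.65,2.0,0,0,1],[2.65,2.0,0,0,1]],
  ],
)

```text
clock: 0.98
position: [408.9, 283.9, 226.3]
ee_rot: [0.982, -0.188, -0.001, 0.004]
contact_force: [0.4, 0.8, -0.3]
gripper_width: 85.4
```

send_rows(
  steps=[
    [[2.9,2.15,0,0,1],[2.9,2.15,0,0,1],[2.9,2.15,0,0,1],[2.9,2.15,0,0,1],[2.9,2.15,0,0,1],[2.9,2.15,0,0,1],[2.9,2.15,0,0,1],[2.9,2.15,0,0,1],[2.9,2.15,0,0,1],[0,0,0,0,1]],
  ],
)

```text
clock: 1.82
position: [586.1, -12.3, 225.7]
ee_rot: [0.982, -0.19, -0.002, 0.004]
contact_force: [-0.3, 0.8, 0.2]
gripper_width: 85.4
```

send_rows(
  steps=[
    [[0,0,0,0.12,1],[0,0,0,0.12,1],[0,0,0,0.12,1],[0,0,0,0.12,1],[0,0,0,0.12,1],[0,0,0,0.12,1],[0,0,0,0.12,1],[0,0,0,0.12,1],[0,0,0,0.12,1],[0,0,0,0.12,1]],
  ],
)

```text
clock: 2.65
position: [583.9, -15.5, 220.1]
ee_rot: [-0.685, 0.729, 0.003, -0.009]
contact_force: [-0.0, -0.3, 0.0]
gripper_width: 85.3
```

send_rows(
  steps=[
    [[0,0,0,0.12,1],[0,0,0,0.12,1],[0,0,0,0.0,1],[0,0,0,0,1]],
  ],
)

```text
clock: 2.98
position: [582.6, -14.7, 218.7]
ee_rot: [-0.589, 0.808, 0.003, -0.01]
contact_force: [-0.2, 1.5, -0.7]
gripper_width: 85.7
```

```bash
cat > look.py <<'E'
import sys
from h import *
st=arm.read_state(); im,d=optics.get_image("wrist"); np.savez(f"{sys.argv[1]}.npz",im=im,d=d); K,T=cam("wrist",st)
cv2.imwrite(f"pics/{sys.argv[1]}.png",im)
Rm=R.from_quat(st["ee_rot"]).as_matrix(); p=st["position"]
print(st["clock"],p.round(1),"toolx yaw",np.degrees(np.arctan2(Rm[1,0],Rm[0,0])).round(1),"jaw yaw",np.degrees(np.arctan2(Rm[1,1],Rm[0,1])).round(1),"z",Rm[:,2].round(3),st["joints"].round(2))
W=cloud(K,T,d); hsv=cv2.cvtColor(im,cv2.COLOR_BGR2HSV)
near=(np.hypot(W[...,0]-577,W[...,1]-11)<60)&(d>0)
g=near&(W[...,2]>62)&(W[...,2]<95)&(hsv[...,2]<110)&(hsv[...,1]>90)
n,lab,s,_=cv2.connectedComponentsWithStats(g.astype(np.uint8)); i=1+np.argmax(s[1:,4]); g=lab==i
q=W[g]; top=q[q[:,2]>q[:,2].max()-5]; r=cv2.minAreaRect(top[:,:2].astype(np.float32))
print("grip px",s[i],q.mean(0).round(1),"top",top.mean(0).round(1),r)
mk=near&(hsv[...,0]<22)&(hsv[...,1]>130)&(W[...,2]<40)&(W[...,2]>12)
if mk.any(): print("marble",W[mk].mean(0).round(1),mk.sum())
E
python3 look.py w1
```

```text
2.9833 [582.6 -14.7 218.7] toolx yaw -107.8 jaw yaw 162.2 z [-0.02  -0.008 -1.   ] [ 0.25  0.33 -0.1   0.   -1.16 -0.57]
grip px [285 190  16  61 862] [576.9   8.5  81.7] top [577.    9.   81.8] ((577.350830078125, 10.570211410522461), (58.95220184326172, 14.021356582641602), 75.1941909790039)
marble [584.4   7.5  25.5] 18
```

View pics/w1.png

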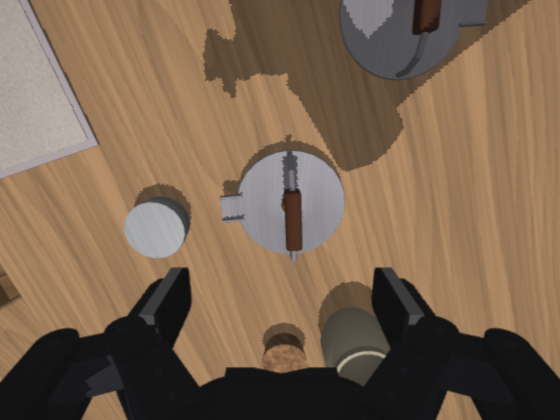

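The wrist view shows the grip bar at (293,220) with the lip pointing left to (232,207), away from the robot. The tin is at (157,229) and the jar and cork are at the bottom. The grip centre is about (577,10) with its axis at 75°, and all three views agree. I'll align and descend.

send_rows(
  steps=[
    [[-0.85,0.35,0.5,-0.03,1],[-0.85,0.35,1.5,-0.02,1],[-0.85,0.35,2,0,1],[0,0,2,0,1],[0,0,2,0,1],[0,0,1,0,1],[0,0,0,0,1],[0,0,0,0,1]],
  ],
)

```text
clock: 3.7
position: [577.4, 17.4, 124.0]
ee_rot: [-0.62, 0.785, 0.003, -0.009]
contact_force: [0.3, 0.3, 0.7]
gripper_width: 85.3
```

```bash
python3 look.py w2
```

```text
3.7 [577.4  17.4 124. ] toolx yaw -103.4 jaw yaw 166.6 z [-0.018 -0.006 -1.   ] [ 0.31  0.41 -0.24  0.   -0.94 -0.54]
grip px [ 267  180   26   91 1998] [576.7   8.2  81.6] top [576.9   8.7  81.8] ((577.2540283203125, 10.48243522644043), (59.01367950439453, 14.781509399414062), 75.04896545410156)
marble [586.    7.6  24.3] 6
```

send_rows(
  steps=[
    [[0.35,-0.12,0.5,0.015,1],[0.3,-0.12,1,0.01,1],[0,0,1,0,1],[0,0,1,0,1],[0,0,1,0,1],[0,0,1,0,1],[0,0,0.9,0,1],[0,0,0.6,0,1],[0,0,0,0,1],[0,0,0,0,1]],
  ],
)

```text
clock: 4.58
position: [578.5, 9.5, 48.6]
ee_rot: [-0.61, 0.793, 0.002, -0.007]
contact_force: [0.7, -0.6, 0.1]
gripper_width: 85.1
```

send_rows(
  steps=[
    [[0,0,-0.4,0,0.7],[0,0,0,0,0.5],[0,0,0,0,0.4],[0,0,0,0,0.35],[0,0,0,0,0.3],[0,0,0,0,0.25],[0,0,0,0,0.2],[0,0,0,0,0.1],[0,0,0,0,0],[0,0,0,0,0]],
  ],
)

```text
clock: 5.42
position: [578.9, 9.9, 55.2]
ee_rot: [-0.61, 0.793, 0.002, -0.006]
contact_force: [-1.4, -0.6, 0.6]
gripper_width: 15.3
```

send_rows(
  steps=[
    [[0,0,0,0,0],[0,0,0,0,0],[0,0,0,0,0],[0,0,0,0,0]],
  ],
)

```text
clock: 5.75
position: [578.9, 9.9, 55.3]
ee_rot: [-0.61, 0.793, 0.002, -0.006]
contact_force: [-0.6, 0.2, 1.1]
gripper_width: 15.1
```

Gripped: the opening is 15 mm on a 16 mm bar. Now a gentle lift.

send_rows(
  steps=[
    [[0,0,-0.1,0,0],[0,0,-0.2,0,0],[0,0,-0.3,0,0],[0,0,-0.4,0,0],[0,0,-0.5,0,0],[0,0,-0.5,0,0],[0,0,-0.5,0,0],[0,0,-0.5,0,0],[0,0,-0.4,0,0],[0,0,-0.3,0,0]],
  ],
)

```text
clock: 6.58
position: [578.8, 9.9, 94.2]
ee_rot: [-0.609, 0.793, 0.002, -0.007]
contact_force: [-0.6, -0.4, -2.5]
gripper_width: 15.1
```

```bash
cat > chk.py <<'E'
import sys
from h import *
st=arm.read_state(); p=st["position"]; Rm=R.from_quat(st["ee_rot"]).as_matrix()
print(st["clock"],p.round(1),"jaw",np.degrees(np.arctan2(Rm[1,1],Rm[0,1])).round(1),"z",Rm[:,2].round(3),st["contact_force"].round(1),st["gripper_width"].round(1),st["joints"].round(2))
for n in ("scene","side"):
    im,d=optics.get_image(n); np.savez(f"{sys.argv[1]}{n}.npz",im=im,d=d); K,T=cam(n); W=cloud(K,T,d); hsv=cv2.cvtColor(im,cv2.COLOR_BGR2HSV)
    near=(np.hypot(W[...,0]-p[0],W[...,1]-p[1])<66)&(d>0); z0=p[2]-53
    rim=near&(W[...,2]>z0-25)&(W[...,2]<z0+35)&(hsv[...,1]<80)&(W[...,2]>5)
    q=W[rim]
    if len(q)>50:
        c=q.mean(0); N=np.linalg.svd(q-c,full_matrices=False)[2][2]; N*=np.sign(N[2])
        print(n,"steel mean",c.round(1),len(q),"normal",N.round(3))
    mk=near&(W[...,2]>z0)&(W[...,2]<z0+45)&(hsv[...,0]<16)&(hsv[...,1]>150)&(hsv[...,2]>90)
    if mk.any(): print("  marble",np.median(W[mk],0).round(1),mk.sum())
    uv=cv2.projectPoints(np.array([[p]]),cv2.Rodrigues(np.linalg.inv(T)[:3,:3])[0],np.linalg.inv(T)[:3,3],K,None)[0].ravel().astype(int)
    x,y=max(uv[0]-70,0),max(uv[1]-50,0); cv2.imwrite(f"pics/{sys.argv[1]}{n}.png",cv2.resize(im[y:y+110,x:x+140],None,fx=2.8,fy=2.8,interpolation=cv2.INTER_CUBIC))
a=[cv2.resize(cv2.imread(f"pics/{sys.argv[1]}{n}.png"),(390,306)) for n in ("scene","side")]
cv2.imwrite(f"pics/{sys.argv[1]}.png",np.hstack(a))
E
python3 chk.py c1
```

```text
Traceback (most recent call last):
  File "chk.py", line 4, in <module>
    print(st["clock"],p.round(1),"jaw",np.degrees(np.arctan2(Rm[1,1],Rm[0,1])).round(1),"z",Rm[:,2].round(3),st["contact_force"].round(1),st["gripper_width"].round(1),st["joints"].round(2))
                                                                                                                                          ^^^^^^^^^^^^^^^^^^^^^^^^^
AttributeError: 'float' object has no attribute 'round'
```

```bash
sed -i 's/st\["gripper_width"\].round(1)/round(st["gripper_width"],1)/' chk.py; python3 chk.py c1
```

```text
6.5833 [578.8   9.9  94.2] jaw 165.1 z [-0.014 -0.005 -1.   ] [-0.6 -0.4 -2.5] 15.1 [ 0.3   0.45 -0.27  0.   -0.86 -0.56]
scene steel mean [585.4  15.6  56.5] 1910 normal [-0.003 -0.016  1.   ]
  marble [584.3  15.6  65.5] 46
side steel mean [577.5   6.3  54.1] 1222 normal [-0.002 -0.001  1.   ]
  marble [573.9   8.6  68.2] 1
```

View pics/c1.png

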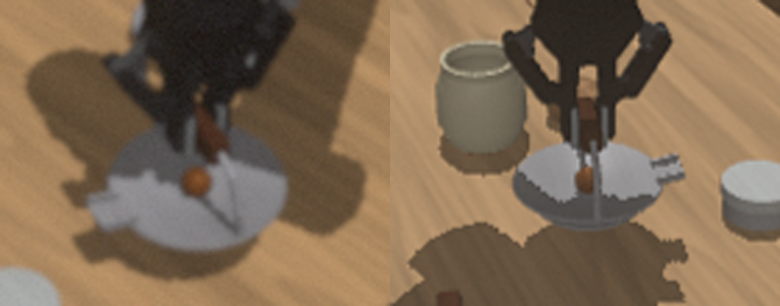

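Both views show the dish lifted and level (surface normals within 1°) with the marble under the bow in the middle. I'll lift higher before turning.

send_rows(
  steps=[
    [[0,0,-0.2,0,0],[0,0,-0.4,0,0],[0,0,-0.6,0,0],[0,0,-0.8,0,0],[0,0,-1,0,0],[0,0,-1,0,0],[0,0,-0.9,0,0],[0,0,-0.7,0,0],[0,0,-0.5,0,0],[0,0,-0.3,0,0]],
  ],
)

```text
clock: 7.52
position: [579.6, 10.2, 165.1]
ee_rot: [-0.609, 0.793, 0.002, -0.007]
contact_force: [-0.0, -0.3, -3.4]
gripper_width: 15.1
```

send_rows(
  steps=[
    [[0,0,0,-0.02,0],[0,0,0,-0.04,0],[0,0,0,-0.06,0],[0,0,0,-0.07,0],[0,0,0,-0.07,0],[0,0,0,-0.07,0],[0,0,0,-0.07,0],[0,0,0,-0.07,0],[0,0,0,-0.07,0],[0,0,0,-0.07,0]],
  ],
)

```text
clock: 8.35
position: [577.2, 10.0, 162.7]
ee_rot: [0.83, -0.558, -0.007, 0.007]
contact_force: [-0.7, -0.4, -1.1]
gripper_width: 15.0
```

send_rows(
  steps=[
    [[0,0,0,-0.07,0],[0,0,0,-0.07,0],[0,0,0,-0.07,0],[0,0,0,-0.07,0],[0,0,0,-0.07,0],[0,0,0,-0.07,0],[0,0,0,-0.07,0],[0,0,0,-0.07,0],[0,0,0,-0.07,0],[0,0,0,-0.07,0]],
  ],
)

```text
clock: 9.18
position: [573.4, 9.5, 156.8]
ee_rot: [0.976, -0.218, -0.015, 0.006]
contact_force: [0.0, -0.5, -2.7]
gripper_width: 14.9
```

send_rows(
  steps=[
    [[0,0,0,-0.07,0],[0,0,0,-0.07,0],[0,0,0,-0.07,0],[0,0,0,-0.06,0],[0,0,0,-0.05,0],[0,0,0,-0.04,0],[0,0,0,-0.02,0],[0,0,0,0,0],[0,0,0,0,0]],
  ],
)

```text
clock: 9.93
position: [570.5, 9.1, 152.1]
ee_rot: [1.0, -0.016, -0.021, 0.004]
contact_force: [0.9, 0.1, -1.5]
gripper_width: 15.0
```

```bash
python3 chk.py c2
```

```text
9.9333 [570.5   9.1 152.1] jaw -91.9 z [-0.042 -0.007 -0.999] [ 0.9  0.1 -1.5] 15.0 [ 0.3   0.38 -0.21 -0.01 -1.02  1.24]
scene steel mean [571.7  16.3 114.4] 2023 normal [ 0.037 -0.007  0.999]
  marble [573.7  13.9 123.1] 49
side steel mean [566.3   6.2 111.4] 1276 normal [ 0.037 -0.018  0.999]
  marble [569.4   6.2 124.6] 3
```

The turn is nearly done, with the dish 2.4° off level and the marble centred. Next I move left to the jar with a slight raise.

send_rows(
  steps=[
    [[-0.05,-0.25,-0.2,0,0],[-0.1,-0.6,-0.3,-0.01,0],[-0.2,-1.0,-0.3,-0.01,0],[-0.3,-1.4,-0.3,-0.01,0],[-0.3,-1.6,-0.2,0,0],[-0.3,-1.7,-0.2,0,0],[-0.2,-1.5,-0.1,0,0],[-0.2,-1.2,0,0,0],[-0.1,-0.8,0,0,0],[-0.05,-0.4,0,0,0],[0,-0.1,0,0,0]],
  ],
)

```text
validation failed for argument at $.st...
```

Eleven rows is over the limit, so I'm resending with ten.

send_rows(
  steps=[
    [[-0.05,-0.25,-0.2,0,0],[-0.1,-0.6,-0.3,-0.01,0],[-0.2,-1.0,-0.3,-0.01,0],[-0.3,-1.4,-0.3,-0.01,0],[-0.3,-1.6,-0.2,0,0],[-0.3,-1.7,-0.2,0,0],[-0.2,-1.5,-0.1,0,0],[-0.2,-1.2,0,0,0],[-0.1,-0.8,0,0,0],[-0.05,-0.4,0,0,0]],
  ],
)

```text
clock: 10.87
position: [552.9, 123.5, 172.0]
ee_rot: [1.0, 0.001, -0.019, 0.003]
contact_force: [0.1, -0.3, -3.2]
gripper_width: 14.8
```

send_rows(
  steps=[
    [[0,-0.2,0,0,0],[0,0,0,0,0],[0,0,0,0,0]],
  ],
)

```text
clock: 11.12
position: [552.6, 126.7, 172.0]
ee_rot: [1.0, 0.002, -0.019, 0.003]
contact_force: [-0.3, -0.1, -2.8]
gripper_width: 15.4
```

```bash
cat >> chk.py <<'E'
# lip tip: steel farthest toward +y
for n in ("scene","side"):
    f=np.load(f"{sys.argv[1]}{n}.npz"); im,d=f["im"],f["d"]; K,T=cam(n); W=cloud(K,T,d); hsv=cv2.cvtColor(im,cv2.COLOR_BGR2HSV)
    m=(d>0)&(abs(W[...,0]-p[0])<25)&(W[...,1]>p[1]+50)&(W[...,1]<p[1]+95)&(W[...,2]>p[2]-45)&(W[...,2]<p[2]-15)
    if m.sum()>3:
        q=W[m]; t=q[q[:,1]>q[:,1].max()-6]; print(n,"lip",len(q),"max y",q[:,1].max().round(1),"end mean",t.mean(0).round(1),"x range",t[:,0].min().round(1),t[:,0].max().round(1))
    j=(d>0)&(np.hypot(W[...,0]-553,W[...,1]-210.5)<45)&(W[...,2]>78)&(W[...,2]<90)
    if j.sum()>9: print(n,"jar rim",j.sum(),cv2.minEnclosingCircle(W[j][:,:2].astype(np.float32)))
E
python3 chk.py c3
```

```text
11.1167 [552.6 126.7 172. ] jaw -89.8 z [-0.039 -0.006 -0.999] [-0.3 -0.1 -2.8] 15.4 [ 0.5   0.36 -0.19 -0.02 -1.06  1.08]
scene steel mean [555.3 133.7 134.2] 2400 normal [ 0.03  -0.006  1.   ]
  marble [555.5 130.8 143. ] 62
side steel mean [548.6 123.7 131.1] 1058 normal [ 0.026 -0.03   0.999]
  marble [552.6 124.7 142.6] 1
scene lip 292 max y 206.0 end mean [550.7 203.2 141.8] x range 536.3 567.2
scene jar rim 402 ((554.5648193359375, 212.28921508789062), 36.82793426513672)
side lip 95 max y 202.7 end mean [548.3 199.4 138.7] x range 534.4 561.2
```

View pics/c3.png

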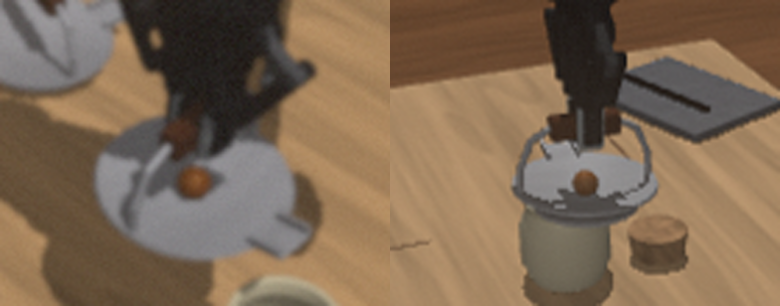

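Both views show the lip pointing at the jar with the marble centred. The lip tip is about 6.5 mm short in y and 3.5 mm short in x, and 57 mm over the rim. One small correction should settle it.

send_rows(
  steps=[
    [[0.1,-0.2,0.2,0,0],[0.1,-0.25,0.4,0,0],[0.1,-0.2,0.3,0,0],[0,0,0.1,0,0],[0,0,0,0,0],[0,0,0,0,0],[0,0,0,0,0],[0,0,0,0,0]],
  ],
)

```text
clock: 11.88
position: [555.6, 131.4, 159.8]
ee_rot: [1.0, -0.0, -0.02, 0.003]
contact_force: [-1.1, -0.2, -3.1]
gripper_width: 15.0
```

```bash
python3 chk.py c4
```

```text
11.8833 [555.6 131.4 159.8] jaw -90.0 z [-0.041 -0.007 -0.999] [-1.1 -0.2 -3.1] 15.0 [ 0.51  0.37 -0.19 -0.02 -1.04  1.07]
scene steel mean [558.3 139.4 121.1] 2449 normal [0.039 0.034 0.999]
  marble [558.4 136.2 131.1] 62
side steel mean [551.2 128.1 118.7] 1028 normal [ 0.031 -0.029  0.999]
  marble [551.7 128.1 129.7] 4
scene lip 302 max y 210.5 end mean [553.9 207.9 129.4] x range 538.0 570.4
scene jar rim 401 ((554.8649291992188, 212.60951232910156), 36.815696716308594)
side lip 89 max y 207.7 end mean [551.5 204.8 125.7] x range 539.1 563.7
```

View pics/c4.png

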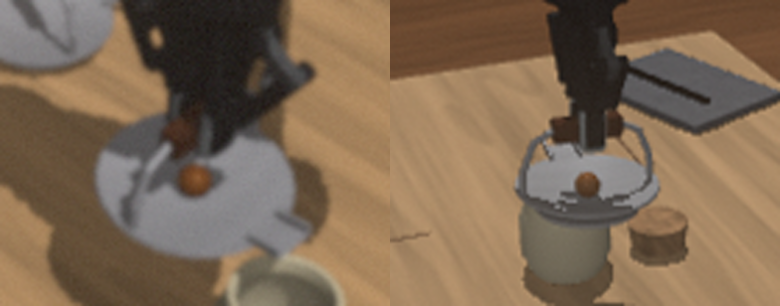

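The lip tip is about 2 mm from the mouth centre and about 44 mm above the rim, and the jar has not moved. I'm handing in.

```bash
python3 -c "
from bench import job,arm
import numpy as np
print(np.abs(arm.read_state()['joint_vel']).max()); print(job.job_done())"
```

```text
0.011213948620425766
the job is handed in; nothing more can be done
None
```

I picked up the leftmost dish, the one with the marble, by its wooden grip. I lifted it, turned it about 105° so the lip points left, and carried it over to the cream jar. The job is handed in at about 12 s on the robot clock; no verdict is reported.

Last checks before handing in:
- **Lip position:** the tip is about 2 mm from the centre of the jar mouth seen from above, and about 44 mm over its rim. The two fixed cameras differ by about 3–4 mm on both the lip and the jar, but agree on the gap between them.
- **Direction:** the jaws are square to the desk front within 1°, so the lip should be too.
- **Level:** the tool tilts about 2.4°, which built up during the turn and can't be corrected with these moves. The surface fits gave up to 3° and disagreed on the sideways part, but all are within the 8° limit.
- **Marble:** it looks centred in both views.
- **Grip and rest:** the grip is firm (opening 15 mm on a 16 mm bar) and the arm is essentially at rest.
- **Other items:** the jar measured unmoved. I did not re-measure the cork, tumbler and tin; the path passed well clear of them and no contact force showed.

One move call was refused for having 11 rows, so nothing moved. I resent it with 10.

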